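# Snap the washed cover onto the dust filter box

### The arm

A 6-joint arm with a two-finger parallel gripper is mounted at the origin on the work surface. World frame = base frame: x ahead of the robot, y to its left, z up, the work surface at z = 0. Lengths are in m, angles in degrees, forces in N, time in s.
With the tool pointing down it reaches from about 0.3 to 0.75 m from the base axis. Payload 8.5 kg.
Tool frame: the origin (TCP) lies on the centre line of the jaws, within the pads' length; the fingertips stand 14 mm ahead of it and the grasp point (between the pads) lies 5 mm behind it; z points along the fingers, y is the direction in which the jaws open and shut (so a half turn about z gives the same grasp; the last joint's range is limited). The gripper opens to 85 mm and grips with 20 to 120 N. Pads are 22 mm wide; open, the fingers measure 114 mm over their backs; the gripper's body (76 mm by 85 mm) begins 54 mm behind the grasp point. The pads swing forward as they close: fully open they stand 13 mm farther back than shut.
Start: joints at [-12.336, 21.807, 74.336, -0, 83.858, -12.336], TCP at [0.55, 0, 0.245] pointing down, gripper open.
Joint ranges: [-178.18, 178.18], [-50.72, 133.34], [12.68, 142.11], [-81.47, 261.47], [9.98, 163.14], [-165.26, 165.26]. Speed limits (degrees/s): [136.94, 136.94, 180, 180, 180, 180].

### API

Orientations are given as a 3x3 rotation matrix whose columns are the frame's x, y, z axes.
In Python, from rig import env, optics, order, finder gives the robot as it stands.
- The arm moves only by the tool play_rows, never from a script. Its argument "commands" is a list of rows, each an object of numbers: "grip": the closure, from -1 (fully open) to 1 (shut); "x", "y", "z": the shift along the tool's x, y, z in m; "rx", "ry", "rz": the turn, a rotation vector about the tool's x, y, z in rad. A call has 1 to 12 rows; each row shifts and turns the commanded pose from where the row before left it, along the tool's axes as they then stand; what a row does not reach is not made up. A row lasts 1/8 s, in which the tool goes at most 62.5 mm and 10.7 degrees, less where a joint would pass 70% of its speed; a pose out of reach is approached as far as the arm can. A call is refused whole if a number of a shift passes 0.0625 or a number of a turn 0.188, either way. A call with a gripper value outside its range is refused whole. The fingers move at their own pace and stop on an object; "squeeze" is the grip in N (left out, the last holds). Time passes only in rows, so rows that do not move let the fingers close. It gives the time, the measured TCP pose, the force and the opening at its end, in the units of the state.
- env.observe(): the state, without advancing time (a new reading comes with each control period).
- optics.get_image(name): name is "scene" or "side" or "wrist"; returns a dict with "color" (420x560x3 uint8, blue, green, red), "range_z" (420x560 float32, m along the optical axis (not along the pixel's ray), 0 where there is no reading), "fov_y" (degrees; the focal length in pixels is half the picture's height over the tangent of half this angle, whatever the lens; pixels are square), "cx", "cy" (the principal point, pixels), "cam_to_world" (4x4, takes a point from camera to world coordinates). Camera axes: x right, y down, z forward; pixel columns grow to the right and rows downward; lengths in m; the calibration is good to about 2 mm. A picture is of the moment at which its call begins.
- order.close_job(): hands the job in, once; it reports no verdict.
Trained networks look in the newest picture that a camera, given by its name, has taken for a name from the list of things; names that differ only in an ending like _2 or _b are one class to them, and where a whole thing is asked for, a point or a joint stands for the part that bears it (a point fixed in the world has none). Each returns a list of dicts, best first, with "conf" (0 to 1); they miss things now and then, are a little off and sometimes report something else, mostly with a low value. They report only what shows in the picture. A call takes as long as a camera call. They do not tell look-alikes from the thing itself.
- finder.boxes_of(camera, thing): "point" ([x, y, z] in m, in world coordinates, good to about 4 mm: the middle of the surface that is visible of it).
The state is a dict: "time_s": time; "q": joint angles; "qvel": joint speeds; "joint_efforts": joint torques, N m; "position": TCP position; "tool_rot": TCP orientation; "ft_force": force on the tool from outside, world axes, zero at the start; "wrist_torque": the same for the moment, N m; "grip_width": finger opening in m.
Only numpy, scipy, OpenCV 4.12 (cv2) and the standard library are available. Lean on these libraries where they do the work, as an engineer would, in place of code of your own. Each camera call takes 0.05 s, during which the arm holds its last target.

### The job

Pick the washed green cover off the sloped drainer and press it straight down onto the open filter box until both clip arms snap over the rim and it sits flush all round. Then let go, and leave the other things on the bench where they are.

Things in the scene. Friction and masses are not known exactly. Their poses are not given: they have to be found in the camera images.
- cover: Loose green plastic cover, 120 g: plate 84 (x) x 114 (y) x 5 mm with a white grip fin on top, a clip arm hanging at each y end and 10 mm deep flared skirts along x = +-39 mm. Origin: centre of the plate's underside, +z out of its top. It starts standing on its clip arms on the sloped drainer, z leaning 30 degrees from vertical, +x uphill. It fits the box either way round.
- cover_fin (a point): Centre of the cover's white grip fin, 22 mm above the cover's origin along the cover's z; axes as the cover's. The fin is 44 (x) x 12 (y, thickness) x 34 mm high, from 5 to 39 mm above the cover's origin. Grip it across its thickness (y).
- cover_clip_a (a point): Centre of the rounded hook (radius 5 mm, 30 mm wide along x, pointing inwards) at the foot of the rigid clip arm at the cover's +y end: y = 52, z = -14.5 mm from the cover's origin. The arm is 4 mm thick, outer face at y = 57 mm, and reaches 19.5 mm below the plate.
- cover_clip_b (a point): The same for the clip arm at the cover's -y end (y = -52, z = -14.5 mm).
- filter_box: Grey open-topped metal filter box with white pleats inside, fixed, upright, 70 (x) x 90 (y) mm outside, rim 80 mm above the bench; origin under its centre on the bench, z up. Foot plate 110 x 136 x 6 mm. A black pipe elbow on its +x side reaches x = 99 mm, 55 mm high. A sprung steel catch, 26 mm wide, rounded, stands 5 mm out of each y end, its centre 6 mm below the rim.
- box_rim (a point): Centre of the box's mouth, level with its rim; axes as the box's. The seated cover has its origin here, z up, y along the box's y, with 2 mm of play. Pressed down, the clip hooks meet the catches with the cover 16 mm above its seat, then need about 8 to 18 N of push in all; once closer than 8 mm it snaps home.
- drainer: Fixed steel drainer on the bench, 104 mm deep (x) and 220 mm wide (y), whose ribbed top slopes 30 degrees, low towards its -x side (the robot's side) and rising to +x, middle of the slope 55 mm above the bench. A lip 26 mm high along the low edge holds the cover. Origin on the bench under its middle, z up.
- mallet: Bystander: mallet with wooden handle and black head, 260 mm long, lying on the rubber mat; origin under its middle.
- plaster_spatula: Bystander: spatula lying on the bench; origin on its underside.
- brush: Bystander: brush 180 mm long lying between drainer and filter box, along x; origin on its underside.
- mixing_bowl: Bystander: blue bowl, 110 mm across, 55 mm high, behind the drainer and box; origin under its centre.
- tub: Bystander: white lidded tub, 84 mm across, 90 mm high; origin under its centre.
- plaster_cone: Bystander: tapering flat-topped white plaster form, 100 mm across, 180 mm high, standing; origin under its centre.
There are look-alikes about, which are no part of the job. Of the things that look like the cover, the largest one is meant.

How it is judged (in metres and radians):
On the way:
1. the fingers hold or press the cover just above or on the box's rim (within 30 mm of it, centred within 12 mm): it is not dropped on (z of cover in the frame of box_rim below 0.03 m and horizontal distance between cover and box_rim below 0.012 m and angle between cover's own z axis and vertical below 0.2 rad and contact force between the fingers and cover above 1 N), for 0.05 s.
At the end, for the whole second after the job is handed in: The cover sits on the filter box with both clips snapped: its underside within 3 mm of the rim's height, centred within 5 mm, level within 0.05 rad, turned within 0.1 rad of the box (either way round), released and at rest (z of cover in the frame of box_rim between -0.003 and 0.003 m and horizontal distance between cover and box_rim below 0.005 m and angle between cover's own z axis and vertical below 0.05 rad and angle between the y axis of cover and the y axis of filter_box, either way round below 0.1 rad and linear speed of cover below 0.02 m/s); the robot touches nothing.
It fails at once if a bystander is shifted by more than 30 mm or knocked over (distance of any of mallet, plaster_spatula, brush, mixing_bowl, tub, plaster_cone from where it was at the start of the episode above 0.03 m or angle between any of mixing_bowl, tub, plaster_cone's own z axis and vertical above 0.5 rad).
It also fails if it takes over 45 s, if anything falls off the work surface, if the arm or the gripper's body presses on something with over 40 N, if the wrist force passes 120 N, or if a joint passes its speed limit or range.

## Working session

There is one attempt and no reset: what is moved stays moved. The work goes in short steps, Python scripts to look and compute and a tool call to move; the robot and the scene stay as the last step left them, time stands still between calls to the robot, and variables do not carry over. Pictures are saved under pics/ and viewed, and the job is handed in when it is done.

Besides the shell and the picture viewer there is one more tool, called by a JSON object that holds its "api" and its "payload". play_rows: Moves the arm, as the interface text tells. Its arguments: {"type":"object","properties":{"commands":{"type":"array"},"squeeze":{"type":"number"}},"required":["commands"]}

```bash
mkdir -p pics; ls
cat > h.py <<'E'
import numpy as np, cv2
from rig import env, optics, order, finder
def snap(n,fn=None):
    im=optics.get_image(n)
    if fn: cv2.imwrite('pics/'+fn,im['color'])
    return im
def cloud(im):
    h,w=im['range_z'].shape; f=h/2/np.tan(np.radians(im['fov_y']/2))
    u,v=np.meshgrid(np.arange(w),np.arange(h)); z=im['range_z']
    P=np.stack([(u-im['cx'])/f*z,(v-im['cy'])/f*z,z],-1)
    M=np.array(im['cam_to_world']); return P@M[:3,:3].T+M[:3,3]
def proj(im,p):
    h=im['range_z'].shape[0]; f=h/2/np.tan(np.radians(im['fov_y']/2))
    M=np.linalg.inv(np.array(im['cam_to_world'])); c=M[:3,:3]@np.array(p)+M[:3,3]
    return np.round([c[0]/c[2]*f+im['cx'],c[1]/c[2]*f+im['cy']],1)
E
python3 - <<'E'
from h import *
np.set_printoptions(precision=4,suppress=True)
ims={}
for n in ['scene','side','wrist']:
    ims[n]=snap(n,n+'0.png')
for n in ['scene','side','wrist']:
    for t in ['cover','cover_fin','filter_box','drainer','box_rim','cover_clip_a']:
        for d in finder.boxes_of(n,t)[:4]: print(n,t,round(d['conf'],2),np.array(d['point']),proj(ims[n],d['point']))
s=env.observe(); print(s['time_s'],s['position'],s['grip_width'])
E
```

```text
pics
scene cover 0.92 [ 0.5612 -0.2352  0.0822] [198.9 261.5]
scene cover 0.92 [ 0.3323 -0.095   0.0281] [205.1 217.7]
scene cover 0.84 [ 0.4019 -0.2378  0.0285] [172.1 246.7]
scene cover_fin 0.87 [ 0.5535 -0.2357  0.0845] [197.1 259.2]
scene cover_fin 0.74 [ 0.3979 -0.245   0.0277] [169.1 247.2]
scene cover_fin 0.61 [ 0.3316 -0.093   0.025 ] [205.6 218.2]
scene drainer 0.81 [ 0.5751 -0.3054  0.049 ] [176.8 287.4]
scene box_rim 0.61 [0.5968 0.2528 0.0412] [346.3 213.3]
scene box_rim 0.53 [ 0.576  -0.3066  0.0478] [176.6 288.2]
scene box_rim 0.23 [ 0.7995 -0.1587  0.112 ] [285.9 295. ]
scene cover_clip_a 0.86 [ 0.3932 -0.2404  0.03  ] [169.7 245.1]
scene cover_clip_a 0.83 [ 0.3314 -0.0979  0.0303] [204.  217.3]
scene cover_clip_a 0.6 [ 0.5592 -0.2348  0.0849] [198.6 260.1]
side cover 0.83 [ 0.4002 -0.2459  0.0302] [227.1 285.8]
side cover 0.57 [ 0.5449 -0.2409  0.0848] [288.3 259.9]
side cover_fin 0.92 [ 0.3926 -0.2465  0.0294] [223.8 286.6]
side cover_fin 0.88 [ 0.3284 -0.0914  0.0341] [197.9 247.5]
side cover_fin 0.67 [ 0.5397 -0.2394  0.0811] [286.  260.9]
side cover_fin 0.24 [0.73
[... 467 characters left out ...]
_a 0.16 [ 0.7619 -0.1685  0.1027] [370.9 227.3]
wrist cover 0.98 [ 0.538  -0.1746  0.0651] [267.1 354.6]
wrist cover 0.96 [ 0.3293 -0.0951  0.0278] [ 76.3 270.1]
wrist cover 0.92 [ 0.4308 -0.2183  0.0229] [179.5 362. ]
wrist cover_fin 0.82 [ 0.544  -0.1776  0.0663] [272.8 357.8]
wrist cover_fin 0.79 [ 0.3295 -0.0908  0.0302] [ 74.6 267.4]
wrist cover_fin 0.73 [ 0.4271 -0.22    0.0284] [175.3 366.4]
wrist drainer 0.87 [ 0.5726 -0.1634  0.0506] [299.4 336.9]
wrist cover_clip_a 0.79 [ 0.5389 -0.1766  0.0617] [268.1 354. ]
wrist cover_clip_a 0.66 [ 0.4302 -0.2165  0.027 ] [177.9 363.1]
wrist cover_clip_a 0.66 [ 0.3279 -0.0924  0.0299] [ 73.5 268.7]
1.05 [0.55   0.     0.2453] 0.08532257152320354
```

View pics/scene0.png

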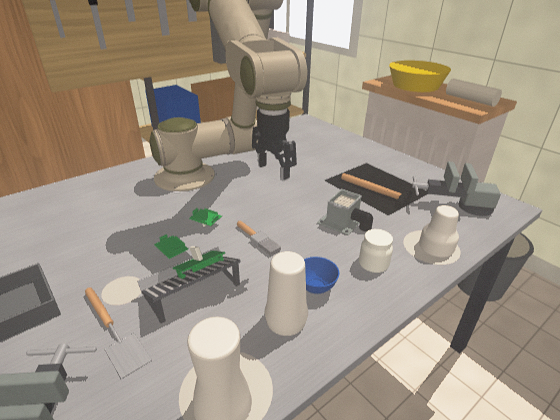

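View pics/side0.png

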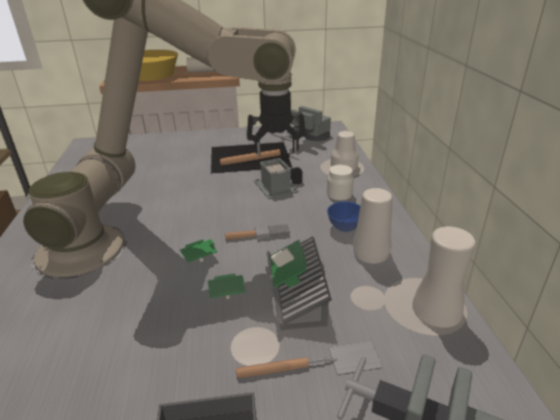

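View pics/wrist0.png

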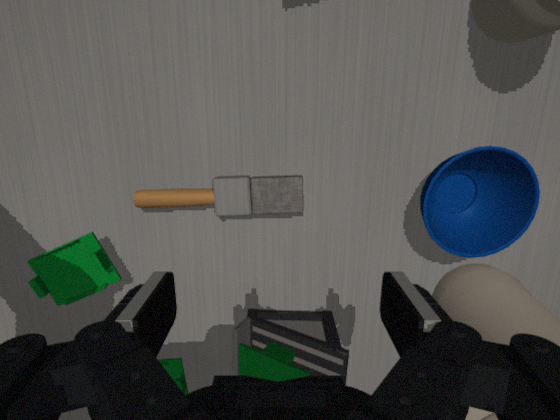

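Cover candidates in the scene view:
- The green piece with a white fin on the drainer at (199,261).
- A small green piece on the bench at (205,217).
- Another small green piece on the bench at (172,246).

By the description it's the one on the drainer. Next I'll check that in a crop and work out the wrist camera geometry.

Run:
```python
from h import *
np.set_printoptions(precision=4,suppress=True)
ims={n:snap(n) for n in ['scene','side','wrist']}
s=env.observe(); R=np.array(s['tool_rot']); print(R,s['position'])
M=np.array(ims['wrist']['cam_to_world']); print('cam in tool',R.T@(M[:3,3]-s['position']),'\n',R.T@M[:3,:3],ims['wrist']['fov_y'])
a=ims['scene']['color'][190:320,130:260]; b=ims['side']['color'][225:335,180:345]
a=cv2.resize(a,(390,390),interpolation=cv2.INTER_CUBIC);b=cv2.resize(b,(405,390),interpolation=cv2.INTER_CUBIC)
cv2.imwrite('pics/crop0.png',np.hstack([a,b]))
for n in ims:
    im=ims[n];P=cloud(im);c=im['color'].astype(int)
    g=((c[...,1]>c[...,2]+40)&(c[...,1]>c[...,0]+30)&(im['range_z']>0)).astype(np.uint8)
    k,l,st,_=cv2.connectedComponentsWithStats(g)
    for i in range(1,k):
        if st[i,4]>60:
            q=P[l==i];print(n,st[i],np.median(q,0),q.min(0),q.max(0))
    if n=='side' or n=='scene':
        for nm,lo,hi in [('boxtop',(.48,.13,.07),(.7,.33,.1))]:
            m=np.all((P>lo)&(P<hi),-1);q=P[m];print(n,nm,len(q),q.min(0),q.max(0),q.mean(0))
            if len(q)>10: print(cv2.minAreaRect(q[:,:2].astype(np.float32)))
```

```text
[[-0.  1.  0.]
 [ 1.  0.  0.]
 [ 0.  0. -1.]] [0.55   0.     0.2453]
cam in tool [ 0.0684 -0.0001 -0.1295] 
 [[-0.001  -0.9601 -0.2798]
 [ 1.     -0.001  -0.0002]
 [-0.0001 -0.2798  0.9601]] 62.38951107248666
scene [190 209  32  17 327] [ 0.3265 -0.0906  0.0284] [ 0.2463 -0.1315 -0.0008] [ 0.3752 -0.0315  0.0439]
scene [155 235  33  23 446] [ 0.3956 -0.2407  0.0285] [ 0.3191 -0.2727 -0.0001] [ 0.4417 -0.194   0.0446]
scene [173 252  52  27 302] [ 0.5771 -0.238   0.0849] [ 0.508  -0.2862  0.0363] [ 0.5855 -0.1715  0.0934]
scene boxtop 230 [0.5285 0.2119 0.0701] [0.6194 0.3195 0.0818] [0.575  0.2604 0.0765]
((0.5731146335601807, 0.263813853263855), (0.07331361621618271, 0.09858356416225433), 16.87510108947754)
side [193 240  23  13 153] [ 0.3481 -0.0834  0.0296] [ 0.3151 -0.1157  0.026 ] [ 0.3721 -0.0572  0.0445]
side boxtop 222 [0.5261 0.206  0.07  ] [0.6163 0.3166 0.0839] [0.5717 0.2599 0.0776]
((0.5715656280517578, 0.2602344751358032), (0.07250018417835236, 0.10598675161600113), 16.186140060424805)
wrist [  28  233   93   72 3763] [ 0.3288 -0.0943  0.0292] [ 0.2794 -0.1365 -0.0003] [ 0.3763 -0.0515  0.045 ]
wrist [ 28 279  18  19 142] [ 0.2932 -0.1091  0.0426] [ 0.2864 -0.1195  0.0386] [ 0.2996 -0.0987  0.0445]
wrist [ 239  342   69   39 1579] [ 0.5383 -0.1827  0.0666] [ 0.5062 -0.211   0.0456] [0.5784 0.0075 0.3061]
wrist [159 358  24  32 352] [ 0.4263 -0.2219  0.0295] [ 0.4092 -0.2392  0.0271] [0.5301 0.0152 0.3175]
```

View pics/crop0.png

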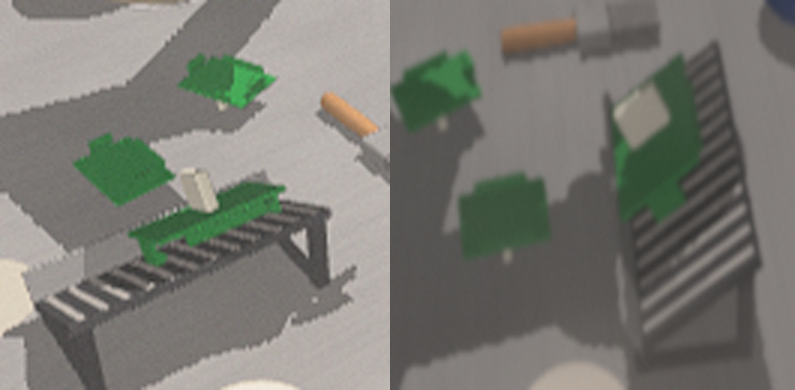

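The crop shows that the piece on the drainer is the only upright one. It has the tall white fin and is the largest, and the two on the bench are small and upside-down. Next I'll look at the box from above.

{"api": "play_rows", "payload": {"commands": [{"grip":-1,"x":0.055,"y":0.006},{"x":0.055,"y":0.006},{"x":0.055,"y":0.006},{"x":0.055,"y":0.006},{},{}]}}

```text
invalid input at $.commands[0]: expected keys grip, x, y, z, rx, ry, rz
```

Run:
```python
from h import *
np.set_printoptions(precision=4,suppress=True)
im=snap('wrist','box.png');P=cloud(im)
np.savez('box.npz',P=P,c=im['color'])
for t in ['filter_box','box_rim']:
    for d in finder.boxes_of('wrist',t)[:4]: print(t,round(d['conf'],2),np.array(d['point']),proj(im,d['point']))
m=np.all((P>(.48,.15,.076))&(P<(.7,.35,.088)),-1);q=P[m];print(len(q),q.min(0),q.max(0),q.mean(0))
print(cv2.minAreaRect(q[:,:2].astype(np.float32)), env.observe()['time_s'],env.observe()['position'])
o=im['color'].copy();o[m]=(0,0,255);cv2.imwrite('pics/boxm.png',o)
```

```text
filter_box 0.54 [ 0.5425 -0.1769  0.0658] [271.  356.4]Traceback (most recent call last):
  File "<stdin>", line 7, in <module>
    return umr_minimum(a, axis, None, out, keepdims, initial, where)
ValueError: zero-size array to reduction operation minimum which has no identity
```

View pics/box.png

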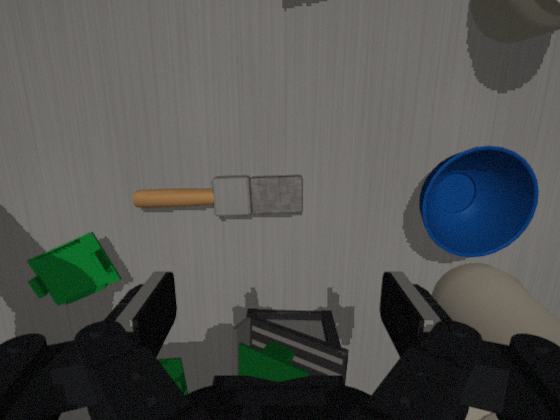

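The move was refused because every row needs all the keys. This picture is therefore unchanged: brush at (218,195) and the green cover at the bottom edge.

{"api": "play_rows", "payload": {"commands": [{"grip":-1,"x":0.055,"y":0.006,"z":0,"rx":0,"ry":0,"rz":0},{"grip":-1,"x":0.055,"y":0.006,"z":0,"rx":0,"ry":0,"rz":0},{"grip":-1,"x":0.055,"y":0.006,"z":0,"rx":0,"ry":0,"rz":0},{"grip":-1,"x":0.055,"y":0.006,"z":0,"rx":0,"ry":0,"rz":0},{"grip":-1,"x":0,"y":0,"z":0,"rx":0,"ry":0,"rz":0},{"grip":-1,"x":0,"y":0,"z":0,"rx":0,"ry":0,"rz":0}]}}

```text
time_s: 2.1
position: [0.5739, 0.2197, 0.2452]
tool_rot: [[-0.0, 1.0, -0.0], [1.0, 0.0, -0.0], [-0.0, -0.0, -1.0]]
ft_force: [-0.5, 0.4, -0.4]
grip_width: 0.0853
```

```bash
cat > box.py <<'E'
from h import *
np.set_printoptions(precision=4,suppress=True)
im=snap('wrist','box2.png');P=cloud(im)
np.savez('box.npz',P=P,c=im['color'])
for t in ['filter_box','box_rim']:
    for d in finder.boxes_of('wrist',t)[:4]: print(t,round(d['conf'],2),np.array(d['point']),proj(im,d['point']))
m=np.all((P>(.48,.15,.076))&(P<(.7,.35,.088)),-1);q=P[m];print(len(q),q.min(0),q.max(0),q.mean(0))
print(cv2.minAreaRect(q[:,:2].astype(np.float32)), env.observe()['time_s'],env.observe()['position'])
o=im['color'].copy();o[m]=(0,0,255);cv2.imwrite('pics/boxm.png',np.hstack([cv2.resize(o,(400,300)),cv2.resize(im['color'],(400,300))]))
E
python3 box.py
```

```text
filter_box 0.89 [0.5794 0.2768 0.0541] [284.  126.9]
box_rim 0.67 [0.5785 0.2739 0.0536] [283.  130.2]
2568 [0.5254 0.2097 0.076 ] [0.6179 0.316  0.0836] [0.5708 0.2654 0.0803]
((0.5714396238327026, 0.2626303732395172), (0.07126626372337341, 0.09942268580198288), 16.031282424926758) 2.25 [0.5741 0.2188 0.2455]
```

View pics/boxm.png

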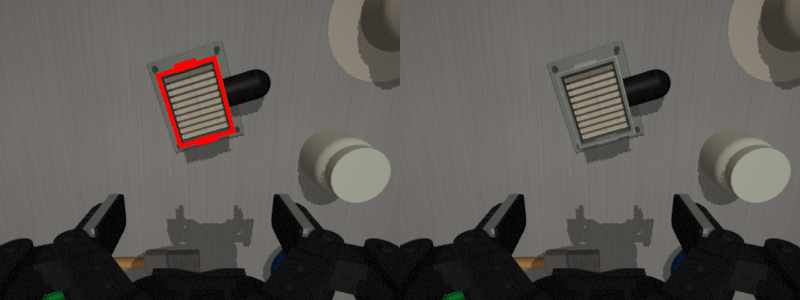

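{"api": "play_rows", "payload": {"commands": [{"grip":-1,"x":-0.0575,"y":-0.0115,"z":0,"rx":0,"ry":0,"rz":0},{"grip":-1,"x":-0.0575,"y":-0.0115,"z":0,"rx":0,"ry":0,"rz":0},{"grip":-1,"x":-0.0575,"y":-0.0115,"z":0,"rx":0,"ry":0,"rz":0},{"grip":-1,"x":-0.0575,"y":-0.0115,"z":0,"rx":0,"ry":0,"rz":0},{"grip":-1,"x":-0.0575,"y":-0.0115,"z":0,"rx":0,"ry":0,"rz":0},{"grip":-1,"x":-0.0575,"y":-0.0115,"z":0,"rx":0,"ry":0,"rz":0},{"grip":-1,"x":-0.0575,"y":-0.0115,"z":0,"rx":0,"ry":0,"rz":0},{"grip":-1,"x":-0.0575,"y":-0.0115,"z":0,"rx":0,"ry":0,"rz":0}]}}

```text
time_s: 3.25
position: [0.4807, -0.2426, 0.2457]
tool_rot: [[0.002, 1.0, 0.001], [1.0, -0.002, -0.0], [-0.0, 0.001, -1.0]]
ft_force: [1.0, 0.2, 0.4]
grip_width: 0.0857
```

{"api": "play_rows", "payload": {"commands": [{"grip":-1,"x":0,"y":0,"z":0,"rx":0,"ry":0,"rz":0.1745},{"grip":-1,"x":0,"y":0,"z":0,"rx":0,"ry":0,"rz":0.1745},{"grip":-1,"x":0,"y":0,"z":0,"rx":0,"ry":0,"rz":0.1745},{"grip":-1,"x":0,"y":0,"z":0,"rx":0,"ry":0,"rz":0.1745},{"grip":-1,"x":0,"y":0,"z":0,"rx":0,"ry":0,"rz":0.1745},{"grip":-1,"x":0,"y":0,"z":0,"rx":0,"ry":0,"rz":0.1745},{"grip":-1,"x":0,"y":0,"z":0,"rx":0,"ry":0,"rz":0.1745},{"grip":-1,"x":0,"y":0,"z":0,"rx":0,"ry":0,"rz":0.1745},{"grip":-1,"x":0,"y":0,"z":0,"rx":0,"ry":0,"rz":0.1745},{"grip":-1,"x":0,"y":0,"z":0,"rx":0,"ry":0,"rz":0},{"grip":-1,"x":0,"y":0,"z":0,"rx":0,"ry":0,"rz":0}]}}

```text
time_s: 4.62
position: [0.4816, -0.2403, 0.2454]
tool_rot: [[1.0, 0.003, 0.0], [0.003, -1.0, -0.0], [0.0, 0.0, -1.0]]
ft_force: [0.4, -0.0, -0.4]
grip_width: 0.0857
```

```bash
cat > cov.py <<'E'
from h import *
np.set_printoptions(precision=4,suppress=True)
im=snap('wrist','cov.png');P=cloud(im);c=im['color'].astype(int)
np.savez('cov.npz',P=P,c=im['color'])
for t in ['cover','cover_fin']:
    for d in finder.boxes_of('wrist',t)[:4]: print(t,round(d['conf'],2),np.array(d['point']),proj(im,d['point']))
s=env.observe();print(s['time_s'],s['position'],s['q'],'\n',np.array(s['tool_rot']))
E
python3 cov.py
```

```text
cover 0.87 [ 0.5444 -0.2308  0.0798] [263.1 124.3]
cover 0.82 [ 0.3998 -0.2358  0.0216] [271.  258.6]
cover 0.63 [ 0.3131 -0.1141  0.029 ] [165.3 330.9]
cover_fin 0.89 [ 0.554  -0.2294  0.0803] [261.2 112.2]
cover_fin 0.86 [ 0.3986 -0.2388  0.0286] [273.7 262.2]
4.775 [ 0.4819 -0.2401  0.2454] [-39.0921  20.6366  76.1749  -0.0019  83.1836  50.8088] 
 [[ 1.      0.0017  0.    ]
 [ 0.0017 -1.     -0.0001]
 [ 0.      0.0001 -1.    ]]
```

View pics/cov.png

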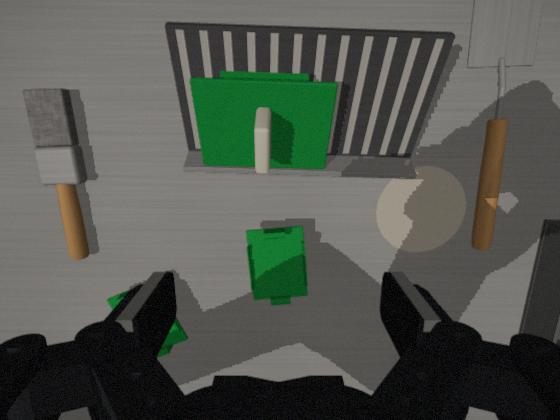

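The picture shows the cover's plate at about (264,125) and its white fin at (262,140), with the long axis along world y. The drainer's lip is at row 165. Next I'll fit the pose.

```bash
cat > fit.py <<'E'
import numpy as np, cv2
np.set_printoptions(precision=4,suppress=True)
d=np.load('cov.npz');P=d['P'];c=d['c'].astype(int)
g=(c[...,1]>c[...,2]+40)&(c[...,1]>c[...,0]+30)
g[:60]=0;g[180:]=0;g[:,:180]=0;g[:,350:]=0
q=P[g]; 
mm=np.ones(len(q),bool)
for _ in range(8):
    c0=np.median(q[mm],0) if _==0 else q[mm].mean(0)
    n=np.linalg.svd(q[mm]-c0,full_matrices=False)[2][2]; n*=np.sign(n[2]); r=(q-c0)@n; mm=abs(r)<(.006 if _<3 else .003)
print('n',n,'tilt',np.degrees(np.arccos(n[2])),mm.sum(),len(q),'res',r[mm].std())
ex=np.array([1,0,0])-n*n[0];ex/=np.linalg.norm(ex);ey=np.cross(n,ex)
uv=np.c_[(q[mm]-c0)@ex,(q[mm]-c0)@ey].astype(np.float32)
rect=cv2.minAreaRect(uv);print(rect)
cen=c0+ex*rect[0][0]+ey*rect[0][1]; print('plate top centre',cen)
# fin
w=(c.min(-1)>110)&(P[...,2]>.07); w[:60]=0;w[180:]=0;w[:,:200]=0;w[:,330:]=0
f=P[w];h=(f-cen)@n; k=(h>.01)&(h<.05);f=f[k];h=h[k]
F=np.c_[(f-cen)@ex,(f-cen)@ey,h];print('fin',k.sum(),F.min(0),F.max(0),np.percentile(F,[5,50,95],axis=0))
t=F[F[:,2]>.028];print('fin top',len(t),np.percentile(t,[2,50,98],axis=0), cv2.minAreaRect(t[:,:2].astype(np.float32)))
org=cen-.005*n;print('origin',org,'fin centre',org+.022*n,'ex',ex,'ey',ey)
# box refine
d=np.load('box.npz');B=d['P'];m=np.all((B>(.48,.15,.077))&(B<(.7,.35,.086)),-1);b=B[m][:,:2]
from scipy.optimize import minimize
def cost(x):
    a=np.radians(x[2]);R=np.array([[np.cos(a),np.sin(a)],[-np.sin(a),np.cos(a)]]);L=abs((b-x[:2]*1e-3)@R.T)
    # distance to rim centreline rect, approx wall 2.5mm; catches ignored by clipping
    dd=np.minimum(abs(L[:,0]-.034)+np.maximum(L[:,1]-.044,0),abs(L[:,1]-.044)+np.maximum(L[:,0]-.034,0))
    return np.minimum(dd,.003).mean()*1e3
best=min((minimize(cost,[571.4+i,262.6+j,16+k],method='Nelder-Mead') for i in(-1,1) for j in(-1,1) for k in(-1,1)),key=lambda r:r.fun)
print('box',best.x,best.fun)
E
python3 fit.py
```

```text
n [-0.5102  0.0165  0.8599] tilt 30.693972600258217 10731 11458 res 0.0006696107885167688
((-0.006535995751619339, 0.00016656890511512756), (0.11353468894958496, 0.08601182699203491), 87.7764892578125)
plate top centre [ 0.5407 -0.2309  0.0714]
fin 782 [-0.0217 -0.0055  0.0101] [0.0227 0.0064 0.0357] [[-0.0174 -0.004   0.0151]
 [ 0.0096  0.0004  0.0335]
 [ 0.0221  0.0051  0.0347]]
fin top 635 [[-0.0196 -0.0045  0.0298]
 [ 0.0043  0.0004  0.0338]
 [ 0.0219  0.0056  0.0351]] ((0.00042653270065784454, 0.0007507610134780407), (0.010546303354203701, 0.044313568621873856), 87.21589660644531)
origin [ 0.5433 -0.2309  0.0671] fin centre [ 0.5321 -0.2306  0.086 ] ex [0.8601 0.0098 0.5101] ey [-0.      0.9998 -0.0191]
box [571.2381 262.9038  16.128 ] 1.5375094288488247
```

{"api": "play_rows", "payload": {"commands": [{"grip":-1,"x":0.01,"y":-0.011,"z":0.044,"rx":0,"ry":0,"rz":0.036},{"grip":-1,"x":0,"y":0,"z":0.044,"rx":0,"ry":0,"rz":0},{"grip":-1,"x":0,"y":0,"z":0,"rx":0,"ry":0.1745,"rz":0},{"grip":-1,"x":0,"y":0,"z":0,"rx":0,"ry":0.1745,"rz":0},{"grip":-1,"x":0,"y":0,"z":0,"rx":0,"ry":0.1745,"rz":0},{"grip":-1,"x":0,"y":0,"z":0,"rx":0,"ry":0,"rz":0},{"grip":-1,"x":0,"y":0,"z":0,"rx":0,"ry":0,"rz":0}]}}

```text
time_s: 5.65
position: [0.4924, -0.2295, 0.1578]
tool_rot: [[0.867, -0.035, 0.498], [-0.03, -0.999, -0.018], [0.498, 0.001, -0.867]]
ft_force: [0.1, -1.3, -0.1]
grip_width: 0.0856
```

```bash
python3 cov.py
python3 - <<'E'
from h import *
np.set_printoptions(precision=4,suppress=True)
s=env.observe();R=np.array(s['tool_rot'])
a=np.radians(-2);n=np.array([-.5*np.cos(a),-.5*np.sin(a),.866]);o=np.array([.5433,-.2309,.0671])
print('to go tool axes',R.T@(o+.024*n-s['position']),'z vs -n',R[:,2]+n, s['time_s'])
# fin & plate in tool frame from fresh cloud
d=np.load('cov.npz');Q=(d['P']-s['position'])@R;c=d['c'].astype(int)
w=(c.min(-1)>110)&(abs(Q[...,1])<.03)&(abs(Q[...,0])<.04)&(Q[...,2]>.03)&(Q[...,2]<.1);f=Q[w]
print('fin in tool',w.sum(),np.percentile(f,[3,50,97],axis=0) if w.sum() else 0)
g=(c[...,1]>c[...,2]+40)&(c[...,1]>c[...,0]+30)&(abs(Q[...,1])<.08)&(abs(Q[...,0])<.06)&(Q[...,2]>.05)&(Q[...,2]<.13);print('plate',np.percentile(Q[g],[1,50,99],axis=0))
print(np.linalg.lstsq(np.c_[Q[g][:,:2],np.ones(g.sum())],Q[g][:,2],rcond=None)[0])
E
```

```text
cover 0.97 [ 0.4387 -0.2367  0.028 ] [286.3 369.8]
cover 0.95 [ 0.5396 -0.2292  0.0739] [270.8 224.3]
cover_fin 0.87 [ 0.5453 -0.2304  0.0772] [272.3 215. ]
cover_fin 0.57 [ 0.4369 -0.2412  0.0289] [292.5 372.5]
cover_fin 0.35 [ 0.741  -0.0097  0.0279] [32.  33.8]
5.8 [ 0.4928 -0.2291  0.1577] [-46.9011  18.6429 102.6868  32.3471  41.1537  23.6587] 
 [[ 0.8659 -0.0345  0.499 ]
 [-0.0294 -0.9994 -0.018 ]
 [ 0.4993  0.0009 -0.8664]]
to go tool axes [-0.0014 -0.0001  0.0797] z vs -n [-0.0007 -0.0005 -0.0004] 5.8
fin in tool 1139 [[-0.0199 -0.0054  0.0635]
 [ 0.0006 -0.0004  0.0647]
 [ 0.0189  0.0044  0.0664]]
plate [[-0.0423 -0.0555  0.0967]
 [ 0.0043 -0.      0.0985]
 [ 0.0404  0.0552  0.1099]]
[-0.0018  0.0015  0.0987]
```

View pics/cov.png

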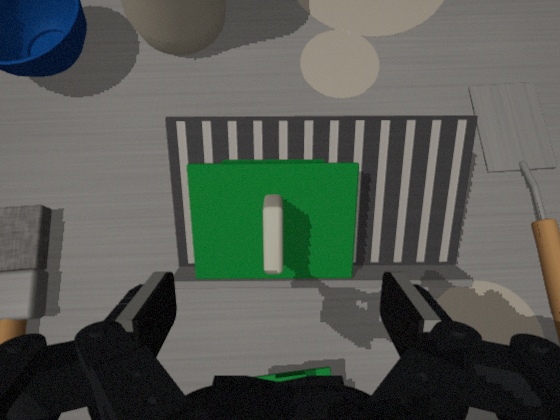

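The cover is square to the tool and the fin at (273,235) is centred. The plate's top face is 98 mm ahead of the TCP, so I'll advance 79 mm and grip.

{"api": "play_rows", "payload": {"commands": [{"grip":-1,"x":-0.001,"y":0,"z":0.03,"rx":0,"ry":0,"rz":0},{"grip":-1,"x":0,"y":0,"z":0.025,"rx":0,"ry":0,"rz":0},{"grip":-1,"x":0,"y":0,"z":0.014,"rx":0,"ry":0,"rz":0},{"grip":-1,"x":0,"y":0,"z":0.01,"rx":0,"ry":0,"rz":0},{"grip":-1,"x":0,"y":0,"z":0,"rx":0,"ry":0,"rz":0},{"grip":1,"x":0,"y":0,"z":0,"rx":0,"ry":0,"rz":0},{"grip":1,"x":0,"y":0,"z":0,"rx":0,"ry":0,"rz":0},{"grip":1,"x":0,"y":0,"z":0,"rx":0,"ry":0,"rz":0},{"grip":1,"x":0,"y":0,"z":0,"rx":0,"ry":0,"rz":0},{"grip":1,"x":0,"y":0,"z":0,"rx":0,"ry":0,"rz":0},{"grip":1,"x":0,"y":0,"z":0,"rx":0,"ry":0,"rz":0}], "squeeze": 70}}

```text
time_s: 7.18
position: [0.5306, -0.2305, 0.0887]
tool_rot: [[0.865, -0.036, 0.5], [-0.031, -0.999, -0.018], [0.5, 0.0, -0.866]]
ft_force: [-3.9, -0.7, 6.0]
grip_width: 0.0111
```

Run:
```python
from h import *
np.set_printoptions(precision=4,suppress=True)
snap('wrist','grasp.png');s=env.observe();R=np.array(s['tool_rot']);print(s['time_s'],s['position'],s['grip_width'],s['ft_force'])
a=np.radians(-2);n=np.array([-.5*np.cos(a),-.5*np.sin(a),.866]);o=np.array([.5433,-.2309,.0671])
print('to go',R.T@(o+.024*n-s['position']))
```

```text
7.225 [ 0.5306 -0.2305  0.0887] 0.01063654135603724 [-4.3228  0.7999  5.8036]
to go [ 0.0002 -0.      0.0011]
```

View pics/grasp.png

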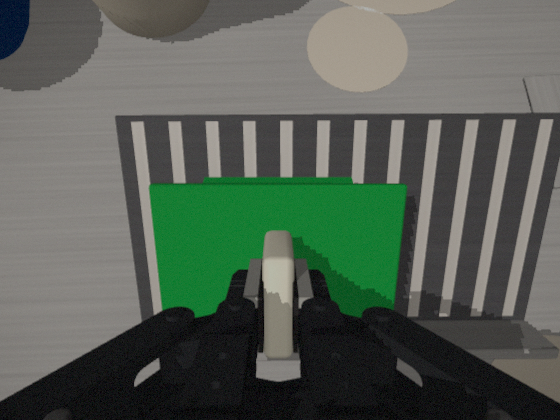

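The fin is held between the pads (opening about 11 mm) and the plate is square in view. Lifting off along the slope's normal.

{"api": "play_rows", "payload": {"commands": [{"grip":1,"x":0,"y":0,"z":-0.02,"rx":0,"ry":0,"rz":0},{"grip":1,"x":0,"y":0,"z":-0.04,"rx":0,"ry":0,"rz":0},{"grip":1,"x":0,"y":0,"z":-0.05,"rx":0,"ry":0,"rz":0},{"grip":1,"x":0.02,"y":0,"z":-0.05,"rx":0,"ry":0,"rz":0},{"grip":1,"x":0.02,"y":0,"z":-0.03,"rx":0,"ry":0,"rz":0},{"grip":1,"x":0,"y":0,"z":0,"rx":0,"ry":-0.131,"rz":0},{"grip":1,"x":0,"y":0,"z":0,"rx":0,"ry":-0.131,"rz":0},{"grip":1,"x":0,"y":0,"z":0,"rx":0,"ry":-0.131,"rz":0},{"grip":1,"x":0,"y":0,"z":0,"rx":0,"ry":-0.131,"rz":0},{"grip":1,"x":0,"y":0,"z":0,"rx":0,"ry":0,"rz":0},{"grip":1,"x":0,"y":0,"z":0,"rx":0,"ry":0,"rz":0}]}}

```text
time_s: 8.6
position: [0.4701, -0.228, 0.2725]
tool_rot: [[0.999, -0.035, 0.001], [-0.035, -0.999, 0.001], [0.001, -0.001, -1.0]]
ft_force: [0.3, 1.1, -1.0]
grip_width: 0.0109
```

```bash
cat > held.py <<'E'
from h import *
np.set_printoptions(precision=4,suppress=True)
im=snap('wrist','held.png');s=env.observe();R=np.array(s['tool_rot']);print(s['time_s'],s['position'],s['grip_width'],s['ft_force'],'\n',R)
c=im['color'].astype(int);Q=(cloud(im)-s['position'])@R
g=(c[...,1]>c[...,2]+40)&(c[...,1]>c[...,0]+30)&(abs(Q[...,1])<.08)&(abs(Q[...,0])<.06)&(Q[...,2]>.0)&(Q[...,2]<.06)
q=Q[g];m=abs(q[:,2]-np.median(q[:,2]))<.004;q=q[m]
print('plate',m.sum(),np.percentile(q,[1,50,99],axis=0));print(np.linalg.lstsq(np.c_[q[:,:2],np.ones(len(q))],q[:,2],rcond=None)[0])
print(cv2.minAreaRect(q[:,:2].astype(np.float32)))
e=q[q[:,0]>np.percentile(q[:,0],99)-.0];xs=np.linspace(-.05,.05,11)
# far edge line & side edges
E=[(y,q[abs(q[:,1]-y)<.004][:,0].max()) for y in xs if (abs(q[:,1]-y)<.004).any()];E=np.array(E);print('far edge',np.polyfit(E[:,0],E[:,1],1))
for sg in (1,-1):
    S=np.array([(x,sg*(sg*q[abs(q[:,0]-x)<.003][:,1]).max()) for x in np.linspace(0,.036,8) if (abs(q[:,0]-x)<.003).any()]);print('side',np.polyfit(S[:,0],S[:,1],1))
E
python3 held.py
```

```text
8.65 [ 0.4699 -0.2281  0.2728] 0.010768969699249644 [-0.3821 -0.4352 -2.1793] 
 [[ 0.9994 -0.0359  0.0008]
 [-0.0359 -0.9994  0.0004]
 [ 0.0008 -0.0005 -1.    ]]
plate 25423 [[-0.0202 -0.0532  0.0184]
 [ 0.0188  0.002   0.0199]
 [ 0.0417  0.0577  0.0214]]
[-0.0126 -0.0002  0.0201]
((0.008677270263433456, 0.0021035000681877136), (0.11403091996908188, 0.06704173982143402), 89.98636627197266)
far edge [-0.0008  0.042 ]
side [0.0068 0.0588]
side [ 0.0017 -0.0545]
```

View pics/held.png

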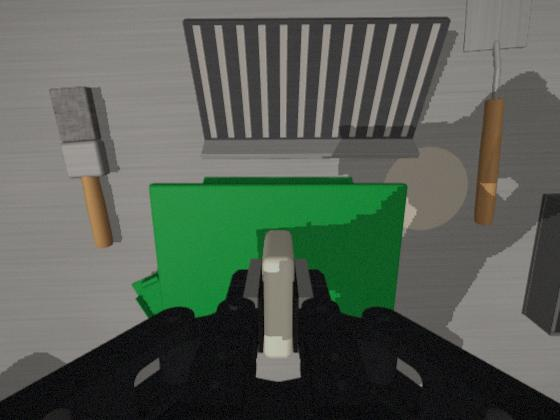

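The cover is held level. The wrist camera reads about 2 mm off in tool y: the jaw centre and the plate both read +2 mm. I'll therefore stop short of the box in its own orientation and compare box and cover in one picture.

{"api": "play_rows", "payload": {"commands": [{"grip":1,"x":0,"y":0,"z":0,"rx":0,"ry":0,"rz":-0.158},{"grip":1,"x":0,"y":0,"z":0,"rx":0,"ry":0,"rz":-0.158},{"grip":1,"x":0.01,"y":-0.04,"z":0,"rx":0,"ry":0,"rz":0},{"grip":1,"x":0.013,"y":-0.055,"z":0,"rx":0,"ry":0,"rz":0},{"grip":1,"x":0.013,"y":-0.055,"z":0,"rx":0,"ry":0,"rz":0},{"grip":1,"x":0.013,"y":-0.055,"z":0,"rx":0,"ry":0,"rz":0},{"grip":1,"x":0.013,"y":-0.055,"z":0,"rx":0,"ry":0,"rz":0},{"grip":1,"x":0.013,"y":-0.055,"z":0,"rx":0,"ry":0,"rz":0},{"grip":1,"x":0.013,"y":-0.055,"z":0,"rx":0,"ry":0,"rz":0},{"grip":1,"x":0.013,"y":-0.055,"z":0,"rx":0,"ry":0,"rz":0},{"grip":1,"x":0,"y":-0.019,"z":0,"rx":0,"ry":0,"rz":0}]}}

```text
time_s: 10.02
position: [0.4436, 0.2286, 0.273]
tool_rot: [[0.96, 0.279, 0.0], [0.279, -0.96, 0.002], [0.001, -0.001, -1.0]]
ft_force: [0.5, -0.8, -0.5]
grip_width: 0.0107
```

{"api": "play_rows", "payload": {"commands": [{"grip":1,"x":0,"y":0,"z":0.04,"rx":0,"ry":0,"rz":0},{"grip":1,"x":0,"y":0,"z":0.04,"rx":0,"ry":0,"rz":0},{"grip":1,"x":0,"y":0,"z":0.04,"rx":0,"ry":0,"rz":0},{"grip":1,"x":0,"y":0,"z":0,"rx":0,"ry":0,"rz":0},{"grip":1,"x":0,"y":0,"z":0,"rx":0,"ry":0,"rz":0}]}}

```text
time_s: 10.65
position: [0.4451, 0.2263, 0.1546]
tool_rot: [[0.961, 0.276, 0.002], [0.276, -0.961, 0.001], [0.002, -0.0, -1.0]]
ft_force: [0.2, 0.0, -0.8]
grip_width: 0.0112
```

```bash
cat > rel.py <<'E'
from h import *
from scipy.optimize import minimize
import sys
np.set_printoptions(precision=4,suppress=True)
im=snap('wrist','rel.png');s=env.observe();R=np.array(s['tool_rot']);p=np.array(s['position']);print(s['time_s'],p,s['grip_width'],s['ft_force'],'yaw',np.degrees(np.arctan2(R[1,0],R[0,0])))
W=cloud(im);Q=(W-p)@R
m=(W[...,2]>.0765)&(W[...,2]<.086)&(abs(Q[...,0]-.125)<.075)&(abs(Q[...,1])<.08)
b=Q[m][:,:2];print(m.sum(),b.min(0),b.max(0)); print(cv2.minAreaRect(b.astype(np.float32)))
def cost(x):
    a=np.radians(x[2]);A=np.array([[np.cos(a),np.sin(a)],[-np.sin(a),np.cos(a)]]);L=abs((b-x[:2]*1e-3)@A.T)
    dd=np.minimum(abs(L[:,0]-.034)+np.maximum(L[:,1]-.044,0),abs(L[:,1]-.044)+np.maximum(L[:,0]-.034,0))
    return np.minimum(dd,.003).mean()*1e3
best=min((minimize(cost,[125+i,j,k],method='Nelder-Mead') for i in(-2,0,2) for j in(-2,0,2) for k in(-1,1)),key=lambda r:r.fun)
print('box in tool',best.x,best.fun)
x=best.x;print('world',p+R@np.array([x[0]*1e-3,x[1]*1e-3,0]))
o=im['color'].copy();o[m]=(0,0,255);cv2.imwrite('pics/rel.png',o)
E
python3 rel.py; python3 held.py
```

```text
10.7 [0.4453 0.2264 0.1549] 0.010771081162985028 [ 0.6027 -0.0633 -1.0419] yaw 16.038289564054786
3100 [ 0.0956 -0.0493] [0.1278 0.0498]
((0.11167941987514496, 0.0002408251166343689), (0.09902755171060562, 0.032178133726119995), 89.99867248535156)
box in tool [131.7809  -0.1623  -0.381 ] 1.4780638498196836
world [0.5719 0.263  0.1553]
10.75 [0.4452 0.2265 0.1548] 0.010849229289998322 [-0.1761 -0.2245 -0.5372] 
 [[ 0.961   0.2764  0.003 ]
 [ 0.2764 -0.9611  0.001 ]
 [ 0.0031 -0.0002 -1.    ]]
plate 25371 [[-0.0211 -0.0532  0.018 ]
 [ 0.018   0.002   0.0196]
 [ 0.0407  0.0577  0.0211]]
[-0.0123 -0.0002  0.0197]
((0.007882518693804741, 0.00228191539645195), (0.06687866151332855, 0.11381539702415466), 0.11830057203769684)
far edge [-0.001   0.0411]
side [0.0055 0.0588]
side [-0.0017 -0.0544]
```

View pics/rel.png

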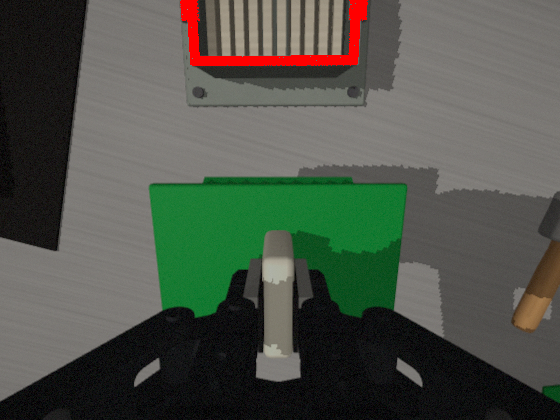

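The box's y centre reads +0.2 mm and the held plate's +2.2 mm, at similar ranges. So I'll shift 131 mm along tool x and −2 mm along tool y, then check with the fixed cameras.

{"api": "play_rows", "payload": {"commands": [{"grip":1,"x":0.04,"y":-0.002,"z":0,"rx":0,"ry":0,"rz":0},{"grip":1,"x":0.05,"y":0,"z":0,"rx":0,"ry":0,"rz":0},{"grip":1,"x":0.0415,"y":0,"z":0,"rx":0,"ry":0,"rz":0},{"grip":1,"x":0,"y":0,"z":0.01,"rx":0,"ry":0,"rz":0},{"grip":1,"x":0,"y":0,"z":0,"rx":0,"ry":0,"rz":0},{"grip":1,"x":0,"y":0,"z":0,"rx":0,"ry":0,"rz":0}]}}

```text
time_s: 11.5
position: [0.5696, 0.2646, 0.1437]
tool_rot: [[0.961, 0.277, -0.0], [0.277, -0.961, 0.0], [-0.0, -0.0, -1.0]]
ft_force: [-0.5, -0.1, -0.7]
grip_width: 0.0112
```

```bash
cat > hov.py <<'E'
from h import *
import sys
np.set_printoptions(precision=4,suppress=True)
s=env.observe();R=np.array(s['tool_rot']);p=np.array(s['position']);print(s['time_s'],p,s['grip_width'],s['ft_force'],s['wrist_torque'],'yaw',np.degrees(np.arctan2(R[1,0],R[0,0])))
out=[]
for n in ['scene','side']:
    im=snap(n);W=cloud(im);c=im['color'].astype(int)
    u,v=proj(im,[.5715,.263,.11]).astype(int)
    cr=im['color'][v-45:v+45,u-60:u+60];out.append(cv2.resize(cr,(400,300),interpolation=cv2.INTER_CUBIC));print(n,u,v)
    g=(c[...,1]>c[...,2]+25)&(c[...,1]>c[...,0]+15)&(np.linalg.norm(W-[.57,.263,.12],axis=-1)<.09)
    q=(W[g]-p)@R;k=abs(q[:,2]-.02)<.006
    if k.sum()>20: print('green plate in tool',k.sum(),np.percentile(q[k],[2,50,98],axis=0),cv2.minAreaRect(q[k][:,:2].astype(np.float32)))
cv2.imwrite('pics/%s.png'%sys.argv[1],np.hstack(out))
E
python3 hov.py hov1
```

```text
11.5 [0.5696 0.2646 0.1437] 0.011219341313999653 [-0.4598 -0.1455 -0.7302] [0.001  0.0047 0.0012] yaw 16.068144751831866
scene 344 189
green plate in tool 394 [[-0.0394 -0.0501  0.0193]
 [ 0.0115  0.0202  0.0214]
 [ 0.0419  0.0582  0.0241]] ((0.0001467689871788025, 0.0025145038962364197), (0.11967982351779938, 0.08551236987113953), 88.83045196533203)
side 274 157
green plate in tool 290 [[-0.0431 -0.0477  0.0164]
 [-0.014   0.0284  0.0194]
 [ 0.0384  0.0605  0.0247]] ((-0.0020138993859291077, 0.004976112395524979), (0.08456163108348846, 0.11378326267004013), 2.2121663093566895)
```

View pics/hov1.png

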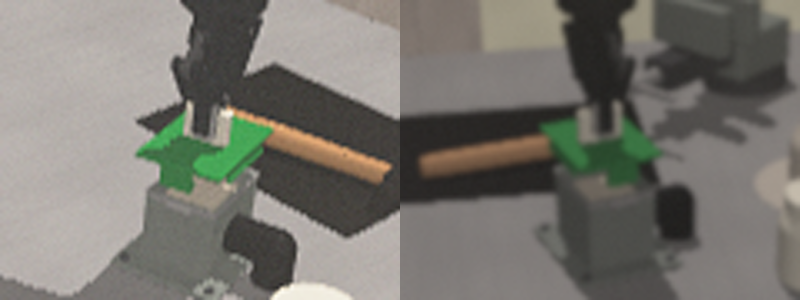

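Both fixed cameras put the plate about 2.5 mm along tool y, which agrees with the correction I made. A nudge of 1.2 mm in x remains, then I'll go down in stages.

{"api": "play_rows", "payload": {"commands": [{"grip":1,"x":0.0012,"y":0,"z":0.008,"rx":0,"ry":0,"rz":0},{"grip":1,"x":0,"y":0,"z":0.008,"rx":0,"ry":0,"rz":0},{"grip":1,"x":0,"y":0,"z":0.004,"rx":0,"ry":0,"rz":0},{"grip":1,"x":0,"y":0,"z":0,"rx":0,"ry":0,"rz":0},{"grip":1,"x":0,"y":0,"z":0,"rx":0,"ry":0,"rz":0}], "squeeze": 90}}

```text
time_s: 12.22
position: [0.5715, 0.265, 0.123]
tool_rot: [[0.961, 0.277, -0.0], [0.277, -0.961, 0.0], [-0.0, -0.0, -1.0]]
ft_force: [0.6, 0.0, -1.2]
grip_width: 0.0104
```

```bash
python3 hov.py hov2
```

```text
12.225 [0.5715 0.265  0.123 ] 0.0103824441991362 [ 0.5799  0.0062 -1.2122] [ 0.0173 -0.044   0.0445] yaw 16.058356699638665
scene 344 189
green plate in tool 399 [[-0.0394 -0.0524  0.0188]
 [ 0.0114  0.0205  0.0215]
 [ 0.0422  0.0572  0.0241]] ((0.0010180957615375519, 0.0014256611466407776), (0.08429805189371109, 0.1201157346367836), 1.177078127861023)
side 274 157
green plate in tool 285 [[-0.0427 -0.0435  0.0163]
 [-0.0112  0.0284  0.0194]
 [ 0.0393  0.06    0.0243]] ((-0.0012634322047233582, 0.007805328816175461), (0.1092943400144577, 0.08516176044940948), 89.57459259033203)
```

View pics/hov2.png

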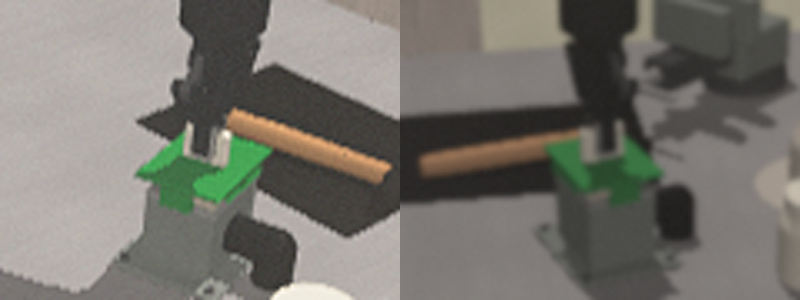

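The cover sits just above the catches with no contact yet. The near clip arm lines up with the middle of the box end. Next I'll press in small steps and watch the force.

{"api": "play_rows", "payload": {"commands": [{"grip":1,"x":0,"y":0,"z":0.003,"rx":0,"ry":0,"rz":0},{"grip":1,"x":0,"y":0,"z":0.002,"rx":0,"ry":0,"rz":0},{"grip":1,"x":0,"y":0,"z":0,"rx":0,"ry":0,"rz":0}]}}

```text
time_s: 12.7
position: [0.5722, 0.2652, 0.12]
tool_rot: [[0.961, 0.277, 0.003], [0.277, -0.961, 0.001], [0.003, 0.0, -1.0]]
ft_force: [-2.1, -0.4, 9.6]
grip_width: 0.0101
```

{"api": "play_rows", "payload": {"commands": [{"grip":1,"x":0,"y":0,"z":0.002,"rx":0,"ry":0,"rz":0},{"grip":1,"x":0,"y":0,"z":0.002,"rx":0,"ry":0,"rz":0},{"grip":1,"x":0,"y":0,"z":0,"rx":0,"ry":0,"rz":0}]}}

```text
time_s: 13.08
position: [0.5726, 0.2653, 0.1156]
tool_rot: [[0.961, 0.277, 0.004], [0.277, -0.961, 0.001], [0.004, 0.0, -1.0]]
ft_force: [1.1, 0.2, 6.4]
grip_width: 0.0105
```

{"api": "play_rows", "payload": {"commands": [{"grip":1,"x":0,"y":0,"z":0.003,"rx":0,"ry":0,"rz":0},{"grip":1,"x":0,"y":0,"z":0.003,"rx":0,"ry":0,"rz":0},{"grip":1,"x":0,"y":0,"z":0.003,"rx":0,"ry":0,"rz":0},{"grip":1,"x":0,"y":0,"z":0,"rx":0,"ry":0,"rz":0}]}}

```text
time_s: 13.58
position: [0.5712, 0.265, 0.1059]
tool_rot: [[0.961, 0.277, -0.0], [0.277, -0.961, -0.0], [-0.0, 0.0, -1.0]]
ft_force: [-2.4, -0.6, 9.1]
grip_width: 0.0101
```

```bash
python3 hov.py hov3
```

```text
13.575 [0.5712 0.265  0.1059] 0.010057428230099384 [-2.4418 -0.6432  9.0817] [-0.3332  0.721   0.0308] yaw 16.068569261665434
scene 344 189
green plate in tool 404 [[-0.0395 -0.0517  0.0189]
 [ 0.0114  0.0203  0.0215]
 [ 0.0419  0.0577  0.0245]] ((0.0004778653383255005, 0.0018251053988933563), (0.08476004749536514, 0.11889810860157013), 0.0900271087884903)
side 274 157
green plate in tool 294 [[-0.0429 -0.0449  0.0163]
 [-0.0126  0.0269  0.0194]
 [ 0.0378  0.0593  0.0247]] ((-0.002314731478691101, 0.006549526005983353), (0.08412221819162369, 0.11313587427139282), 0.08836975693702698)
```

View pics/hov3.png

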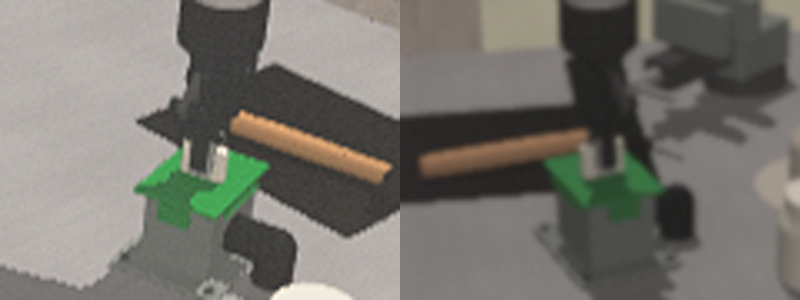

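The cover is almost home and level, with the near clip hanging over the box end. I'll push a little more until the force shows the seat.

{"api": "play_rows", "payload": {"commands": [{"grip":1,"x":0,"y":0,"z":0.002,"rx":0,"ry":0,"rz":0},{"grip":1,"x":0,"y":0,"z":0.001,"rx":0,"ry":0,"rz":0},{"grip":1,"x":0,"y":0,"z":0,"rx":0,"ry":0,"rz":0}]}}

```text
time_s: 14.05
position: [0.5714, 0.265, 0.1057]
tool_rot: [[0.961, 0.277, 0.002], [0.277, -0.961, 0.0], [0.002, 0.0, -1.0]]
ft_force: [-7.8, -3.4, 27.8]
grip_width: 0.01
```

Stiff at 28 N with no further travel, so it's on the rim. I'll ease off, open and retreat.

{"api": "play_rows", "payload": {"commands": [{"grip":1,"x":0,"y":0,"z":-0.003,"rx":0,"ry":0,"rz":0},{"grip":1,"x":0,"y":0,"z":0,"rx":0,"ry":0,"rz":0},{"grip":-1,"x":0,"y":0,"z":0,"rx":0,"ry":0,"rz":0},{"grip":-1,"x":0,"y":0,"z":0,"rx":0,"ry":0,"rz":0},{"grip":-1,"x":0,"y":0,"z":0,"rx":0,"ry":0,"rz":0},{"grip":-1,"x":0,"y":0,"z":0,"rx":0,"ry":0,"rz":0},{"grip":-1,"x":0,"y":0,"z":0,"rx":0,"ry":0,"rz":0},{"grip":-1,"x":0,"y":0,"z":0,"rx":0,"ry":0,"rz":0}]}}

```text
time_s: 15.05
position: [0.5714, 0.265, 0.1049]
tool_rot: [[0.961, 0.277, -0.0], [0.277, -0.961, 0.0], [-0.0, -0.0, -1.0]]
ft_force: [0.3, 0.2, 0.8]
grip_width: 0.0853
```

{"api": "play_rows", "payload": {"commands": [{"grip":-1,"x":0,"y":0,"z":-0.02,"rx":0,"ry":0,"rz":0},{"grip":-1,"x":0,"y":0,"z":-0.04,"rx":0,"ry":0,"rz":0},{"grip":-1,"x":0,"y":0,"z":-0.05,"rx":0,"ry":0,"rz":0},{"grip":-1,"x":-0.05,"y":0,"z":-0.03,"rx":0,"ry":0,"rz":0},{"grip":-1,"x":0,"y":0,"z":0,"rx":0,"ry":0,"rz":0},{"grip":-1,"x":0,"y":0,"z":0,"rx":0,"ry":0,"rz":0}]}}

```text
time_s: 15.8
position: [0.5235, 0.2512, 0.2447]
tool_rot: [[0.961, 0.277, -0.001], [0.277, -0.961, 0.0], [-0.001, -0.0, -1.0]]
ft_force: [-0.4, 0.1, 0.2]
grip_width: 0.0852
```

```bash
python3 hov.py fin
cat > chk.py <<'E'
from h import *
np.set_printoptions(precision=4,suppress=True)
im=snap('wrist','finw.png');W=cloud(im);c=im['color'].astype(int);s=env.observe();print(s['time_s'],s['grip_width'],s['ft_force'])
g=(c[...,1]>c[...,2]+30)&(c[...,1]>c[...,0]+20)&(np.linalg.norm(W-[.5715,.263,.09],axis=-1)<.09)
q=W[g];m=abs(q[:,2]-np.median(q[:,2]))<.006;q=q[m];print(m.sum(),np.median(q,0),'slope',np.linalg.lstsq(np.c_[q[:,:2]-[.5715,.263],np.ones(len(q))],q[:,2],rcond=None)[0])
print(cv2.minAreaRect(q[:,:2].astype(np.float32)))
E
python3 chk.py
```

```text
15.8 [0.5235 0.2512 0.2447] 0.08520664529609237 [-0.3504  0.135   0.2017] [ 0.0275 -0.0059  0.046 ] yaw 16.05577747123535
scene 344 189
side 274 157
15.95 0.08555555514040532 [ 0.2027  0.9137 -0.063 ]
13537 [0.574  0.2645 0.0858] slope [-0.0004 -0.0013  0.0858]
((0.5710041522979736, 0.26254352927207947), (0.08336972445249557, 0.11431023478507996), 16.04299545288086)
```

View pics/fin.png

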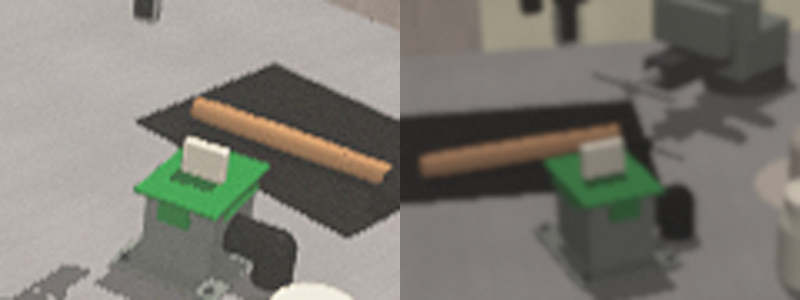

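View pics/finw.png

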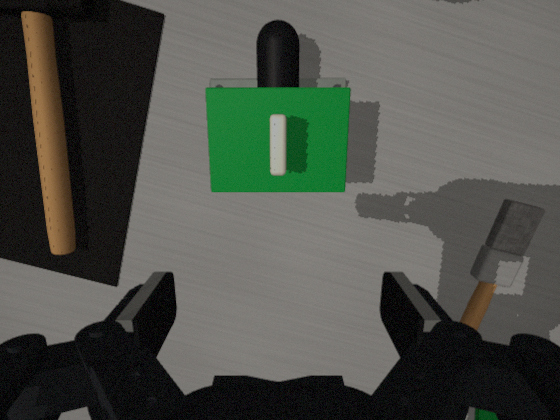

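The plate's centre is within 0.5 mm of the box, its yaw is 16.04° against about 16.1°, and it is level. Its top reads 85.8 mm against 85 expected. The gripper is clear, so I'm handing in.

```bash
python3 -c "
from rig import order
print(order.close_job())"
```

```text
the job is handed in; nothing more can be done
None
```

I gripped the green cover by its fin, lifted it off the drainer and pressed it straight down onto the filter box. The resistance fell from about 10 N to 6 N as the hooks passed the catches, then the cover stopped hard at 28 N. I let go, backed away and handed the job in at about 16 s.

**Last checks (wrist camera):**
- **Position:** the cover's centre is within about 0.5 mm of the measured box centre and its yaw within 0.1°.
- **Seating:** its tilt is about 0.001 rad and its underside about 0.8 mm above nominal rim height, within the camera's accuracy. I judged the snap from the forces and this height. The fixed cameras show one clip arm over the box end, but no view shows the far clip.
- **Release:** the gripper was fully open and well clear, with no contact force.
- **Bystanders:** I saw no sign that anything else was touched, but I did not measure their positions again.

**Disagreements:**
- **Held cover offset:** the cover read about 2 mm off the jaw centre in the wrist view. The scene camera agreed, and the side camera read larger (5 to 8 mm). I shifted by 2 mm to correct for it, and the final centring matched.
- **Refused call:** the first move was refused because its rows lacked some keys; nothing moved.

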